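# Clamp the thermal cycler's lid at the first click

## Task

The sealed sample plate is loaded and delicate: close the thermal cycler's half-open lid without slamming it and press its front edge down until the spring catch snaps in and holds it fully shut, then, with a fingertip against one of its arms, push the three-arm clamping knob round clockwise (seen from above) until its slip clutch gives its first click, stop there and let go. Be gentle throughout: never push on the machine with more than about 15 newtons, do not turn on to a second click or turn the knob back, and leave the racks and the tip box where they stand.

Things in the scene. Friction and masses are not known exactly. Their poses are not given: they have to be found in the camera images.
- cycler: White bench-top thermal cycler, fixed, 340 deep (its x), 210 wide, 178 high with the lid shut, 218 to the knob's top. Origin: centre of its underside; x from front to back, z up. Front 105 mm: sloping display console, 80 to 100 high, facing the robot; behind it the sample block (top at 125) under the lid, a white box 215 long, 200 wide, 50 thick, hinged along its rear bottom edge.
- lid (a joint): Opening angle of the lid, rad: 0 shut, grows as its front rises, limit 1.25. Counterbalanced, with a stiff damped hinge: it stays where left; about 2.5 N at its front moves it slowly, more if faster. The last 8 mm of the front's way down meet a spring catch: about 7 N in all, a little more if rubbed; it yields about 4 mm above shut, then pulls the lid shut and holds it on its stop.
- lid_hinge (a point): Point on the hinge axis, mid-width, 155 mm behind the machine's origin and 128 mm above the bench; axes as the machine's. The lid turns about its y.
- lid_front (a point): Point on the lid's flat top skin, mid-width, 10 mm behind the front edge, where a hand presses. In the lid's axes (x from front to hinge, z out of the top; parallel to the machine's when shut) 205 mm in front of and 50 mm above the hinge axis; turns with the lid. A grey grip lip, 90 wide, level with the top, stands 15 mm out of the front edge. The knob's arms come no nearer than 40 mm.
- knob_axis (a point): Where the knob's axis meets the lid's top skin: mid-width, 105 mm in front of the hinge axis; axes as the lid's, z out along the knob's axis. Clamping is clockwise seen from above. At first knob and spindle turn together easily (0.06 N m); after an unknown turn, 0.8 to 2 rad, the heated plate bears on the samples and the spindle stops dead.
- knob: Black three-arm knob on the lid. Origin on its axis at the lid's top skin, z out along the axis. Hub 52 diameter, 9 to 40 above the skin; arms at 0, 120 and 240 degrees from its x axis, 14 wide with round ends of 18 diameter, reaching 60 from the axis, 15 to 35 above the skin; below, a collar 64 diameter, 7 high.
- spindle_mark (a point): Outer end of the dark line on the steel spindle end in the hub's middle, 8 from the axis, 42 above the skin; turns with the spindle. Once the spindle has stopped, the knob turns on only against its slip clutch: about 0.27 N m to break away (5 to 7 N at an arm), falling to nothing over 15 degrees; then it snaps ahead by itself, with a click, into the next notch, 30 degrees from the last.
- knob_mark (a point): Inner end of the dark line on the knob's top, 8 from the axis, 42 above the skin; turns with the knob. The two lines meet until the clutch slips; each click sets them 30 degrees (about 4 mm) further apart.
- red_rack: Bystander: red 96-hole tube rack, 132 x 90 x 30, loose, origin under its centre, beside the machine.
- tip_box: Bystander: grey pipette-tip box with blue insert and white tips, 120 x 85, 61 high, loose, origin under its centre, beside the machine.
- wire_rack: Bystander: blue wire tube rack with two capped tubes, 72 x 192, 102 high (tube caps to 125), loose, origin under its centre, to the machine's left rear.

How it is judged:
By the outcome, as a careful person would: the job done as asked, in the order asked, and still so for the second after the job is handed in, with the robot touching nothing.
It also fails if it takes over 72 s, if anything falls off the work surface, if the arm or the gripper's body presses on something with over 40 N, if the wrist force passes 120 N, or if a joint passes its speed limit or range.

## Robot

A 6-joint arm with a two-finger parallel gripper is mounted at the origin on the work surface. World frame = base frame: x ahead of the robot, y to its left, z up, the work surface at z = 0. Lengths are in mm, angles in degrees, forces in N, time in s.
With the tool pointing down it reaches from about 425 to 950 mm from the base axis. Payload 3.5 kg.
Tool frame: the origin (TCP) lies between the finger pads; the fingertips stand r.nose_length ahead of it and the grasp point (between the pads) lies 6 mm ahead of it (r.nose_length is the distance from the TCP to the fingertips, in mm); z points along the fingers, y is the line along which they close (so a half turn about z gives the same grasp; the last joint's range is limited). The gripper opens to 85 mm and grips with 20 to 120 N. Pads are 22 mm wide; open, the fingers measure 114 mm over their backs; the gripper's body (76 mm by 85 mm) begins 54 mm behind the grasp point. The pads swing forward as they close: fully open they stand 13 mm farther back than shut.
Start: joints at [-72.193, 16.404, 90.338, -0, 73.258, -8.594], TCP at [300.169, -604.57, 256.325] pointing down, gripper open.
Joint ranges: [-158.93, 158.93], [-51.34, 127.21], [12.03, 142.37], [-87.48, 267.48], [13.55, 161.25], [-162.69, 162.69]. Speed limits (degrees/s): [159.86, 159.86, 180, 180, 180, 180].

## Interface

Orientations are given as [roll, pitch, yaw] about the fixed x, y, z axes, in that order (R = Rz(yaw) Ry(pitch) Rx(roll)).
In Python, from rig import r gives the robot as it stands.
- The arm moves only by the shell command python3 -m inch 'ROWS' [OPENING] [FORCE]. ROWS is JSON, a list of rows, each a list of 2 entries, a list of its own where there are three numbers: the shift along the tool's x, y, z in mm, then the turn, a rotation vector about the tool's x, y, z in degrees. A call has 1 to 10 rows; each row shifts and turns the commanded pose from where the row before left it, along the tool's axes as they then stand; what a row does not reach is not made up. A row lasts 1/8 s, in which the tool goes at most 62.5 mm and 10.7 degrees, less where a joint would pass 70% of its speed; a pose out of reach is approached as far as the arm can. A call is refused whole if a number of a shift passes 62.5 or a number of a turn 10.7, either way. A call with a gripper value outside its range is refused whole. OPENING is the opening, from 0 (shut) to 1 (fully open), set as the call begins (- or left out, the last holds). The fingers move at their own pace and stop on an object; FORCE is the grip in N (left out, the last holds). Time passes only in rows, so rows that do not move let the fingers close. It gives the time, the measured TCP pose, the force, the opening and the grip force at its end, in the units of the state.
- r.read_state(): the state, without advancing time (a new reading comes with each control period).
- r.read_camera(name): name is "scene" or "top" or "wrist"; returns the picture (400x640x3 uint8, blue, green, red); there is no depth.
- r.calibration(name): a dict with "fx", "fy", "cx", "cy" (pixels), "pose" (4x4, takes a point from camera to world coordinates). Camera axes: x right, y up, looking along -z (the intrinsics and any distortion apply to the point x, -y, -z); pixel columns grow to the right and rows downward; lengths in mm; the calibration is good to about 2 mm. A picture is of the moment at which its call begins: read the wrist's pose just before it. calibration takes no time and is no camera call; for the wrist camera it gives the pose at the moment of the call.
- r.sign_off(): hands the job in; it is judged then, once.
The state is a dict: "clock": time; "joint_positions": joint angles; "joint_vel": joint speeds; "joint_torque": joint torques, N m; "ee_pos": TCP position; "orientation": TCP orientation; "force": force on the tool from outside, world axes, zero at the start; "moment": the same for the moment, N m; "grip_width": opening from 0.0 (shut) to 1.0 (fully open); "gripper_force": force on a finger pad.
Only numpy, scipy, OpenCV 4.12 (cv2) and the standard library are available. Lean on these libraries where they do the work, as an engineer would, in place of code of your own. Each camera call takes 0.05 s, during which the arm holds its last target. There are 200 camera calls.

## Working session

There is one attempt and no reset: what is moved stays moved. The work goes in short steps, Python scripts to look and compute and a shell command to move; the robot and the scene stay as the last step left them, time stands still between calls to the robot, and variables do not carry over. Pictures are saved under pics/ and viewed, at most 10 in all, crops included, and the job is handed in when it is done.

```bash
ls; mkdir -p pics; python3 - <<'E'
from rig import r
import cv2,numpy as np
for n in("scene","top"):
    cv2.imwrite(f"pics/{n}0.png",r.read_camera(n)); c=r.calibration(n); print(n,{k:(np.round(v,3).tolist() if k=='pose' else v) for k,v in c.items()})
s=r.read_state(); print(s, r.nose_length)
E
```

```text
pics
scene {'fx': 368.13991275089626, 'fy': 368.13991275089626, 'cx': 316.3391451217, 'cy': 206.36804957119682, 'pose': [[-0.42, -0.741, 0.524, 1141.796], [0.908, -0.35, 0.231, 292.715], [0.012, 0.573, 0.82, 960.165], [0.0, 0.0, 0.0, 1.0]]}
top {'fx': 374.878680984283, 'fy': 374.878680984283, 'cx': 322.9770525773069, 'cy': 203.07348647486185, 'pose': [[0.026, 0.981, -0.192, 455.548], [-0.999, 0.021, -0.03, 66.258], [-0.026, 0.193, 0.981, 1004.928], [0.0, 0.0, 0.0, 1.0]]}
{'clock': 0.1, 'joint_positions': array([-7.21923906e+01,  1.64517602e+01,  9.04157885e+01,  8.48483834e-04,
        7.32602596e+01, -8.59489412e+00]), 'joint_vel': array([ 0.02644451, -0.18326743, -0.16313164, -0.0438628 ,  0.07853377,
       -0.02522548]), 'joint_torque': array([ 5.33650073e-04, -4.07297802e+01, -2.93696523e+01, -1.54695990e-04,
        3.45179738e-03, -1.09683569e-06]), 'ee_pos': array([ 300.00707541, -604.04529563,  255.03300514]), 'orientation': array([-1.79873748e+02, -1.99034400e-02,  2.64022363e+01]), 'force': array([ 0.34129907, -0.02707485, -0.43418251]), 'moment': array([ 0.00806715,  0.01862451, -0.04220691]), 'gripper_force': 0.0, 'grip_width': 1.0048177942270304} 25.0
```

View pics/scene0.png

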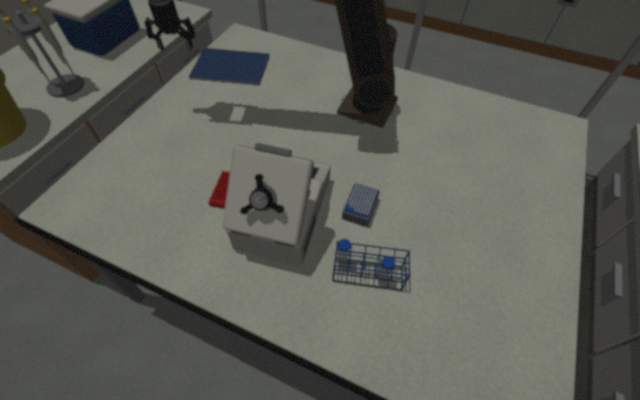

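View pics/top0.png

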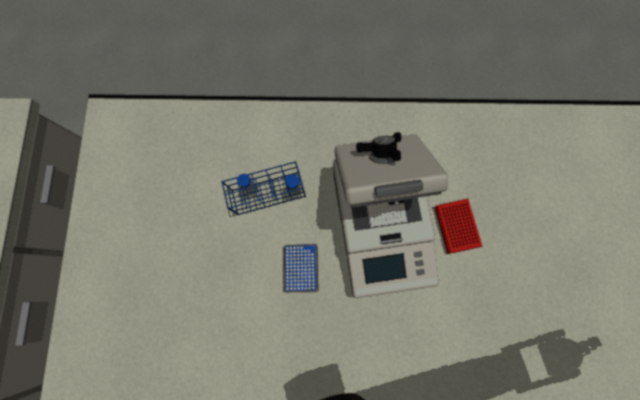

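The scene view, from behind, shows the machine's lid with its grip lip at about (272,150) and the knob at about (261,198). In the top view the front console is at about (392,270), the lip at (400,188) and the knob at (382,148). I'll enlarge both for point picking.

```bash
python3 - <<'E'
import cv2,numpy as np
a=cv2.imread("pics/top0.png")[120:310,310:490]; b=cv2.imread("pics/scene0.png")[135:275,205:345]
a=cv2.resize(a,None,fx=3,fy=3,interpolation=cv2.INTER_CUBIC); print(a.shape)
b=cv2.resize(b,(252*1,252),interpolation=cv2.INTER_CUBIC)
cv2.imwrite("pics/a.png",cv2.resize(cv2.imread("pics/top0.png")[125:305,320:460],(466,600),interpolation=cv2.INTER_CUBIC))
cv2.imwrite("pics/b.png",cv2.resize(cv2.imread("pics/scene0.png")[140:270,215:345],(598,598),interpolation=cv2.INTER_CUBIC))
E
```

```text
(570, 540, 3)
```

View pics/a.png

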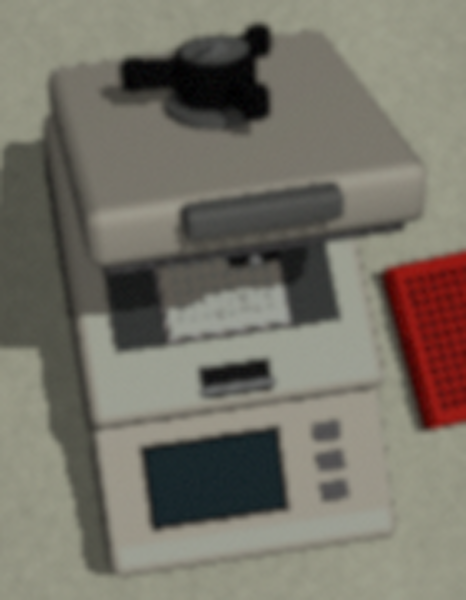

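View pics/b.png

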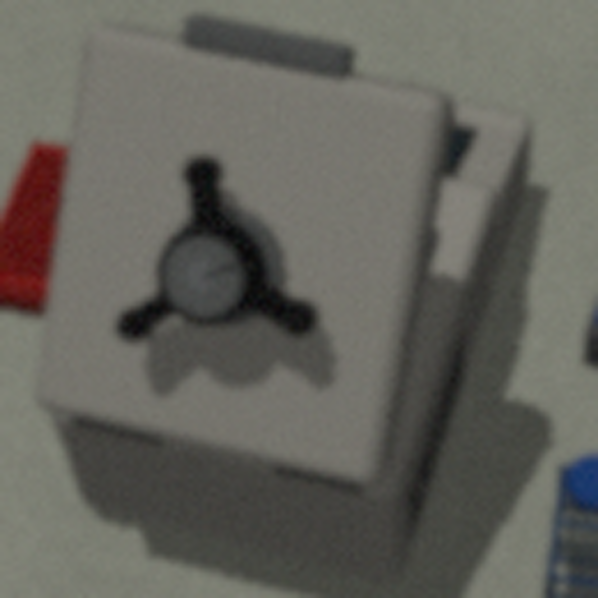

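Crop a (top) shows the lid's top-front corners at about (88,212) and (424,165), the rear corners at (52,72) and (322,32), the hub top at (215,50), the console's rear edge from (97,425) to (380,385), and its front from (115,572) to (392,533). Crop b (scene) shows the lid corners at (88,27), (450,93), (372,488) and (38,403), the lip's front corners at (190,15) and (354,48), the hub at (205,277), and the arm ends at (203,170), (132,325) and (302,318).

```bash
cat > fit.py <<'E'
import numpy as np
from rig import r
def proj(c,P):
    P=np.atleast_2d(P); T=np.linalg.inv(np.asarray(c['pose'])); q=P@T[:3,:3].T+T[:3,3]
    return np.c_[c['cx']+c['fx']*q[:,0]/-q[:,2], c['cy']-c['fy']*q[:,1]/-q[:,2]]
def mach(p,M):
    c,s=np.cos(p[2]),np.sin(p[2]); M=np.atleast_2d(M)
    return M@np.array([[c,s,0],[-s,c,0],[0,0,1]])+[p[0],p[1],0]
def lid(p,L,a=None):
    a=p[3] if a is None else a; L=np.atleast_2d(L); c,s=np.cos(a),np.sin(a)
    # lid x (front->hinge) ; front at -x rises: rotation about y
    x=L[:,0]*c+L[:,2]*s; z=-L[:,0]*s+L[:,2]*c
    return mach(p,np.c_[x+155,L[:,1],z+128])
def knobpt(p,rad,h,ang,a=None):
    return lid(p,[-105+rad*np.cos(ang),rad*np.sin(ang),50+h],a)
E
python3 - <<'E'
from fit import *
from scipy.optimize import least_squares
ct,cs=r.calibration("top"),r.calibration("scene")
A=lambda L:np.array(L,float)/(466/140)+[320,125]
B=lambda L:np.array(L,float)/4.6+[215,140]
F=50
Lc=[[-215,100,F],[-215,-100,F],[0,100,F],[0,-100,F]]
arms=[2*np.pi/3*i for i in range(3)]
def parts(p):
    k=[knobpt(p,51,35,p[4]+t)[0] for t in arms]
    return [("top lid",proj(ct,lid(p,Lc))-A([[88,212],[424,165],[52,72],[322,32]])),
     ("top hub",proj(ct,lid(p,[-105,0,F+40]))-A([[215,50]])),
     ("top con",proj(ct,mach(p,[[-65,105,100],[-65,-105,100]]))-A([[97,425],[380,385]])),
     ("top front",.3*(proj(ct,mach(p,[[-170,105,40],[-170,-105,40]]))-A([[113,572],[393,533]]))),
     ("sc lid",proj(cs,lid(p,Lc))-B([[450,93],[88,27],[372,488],[38,403]])),
     ("sc lip",proj(cs,lid(p,[[-230,45,F],[-230,-45,F]]))-B([[354,48],[190,15]])),
     ("sc hub",proj(cs,lid(p,[-105,0,F+41]))-B([[205,277]])),
     ("sc arms",proj(cs,k)-B([[203,170],[132,325],[302,318]]))]
best=None
for k0 in np.arange(0,2.1,.5):
  for d in (1,):
    f=lambda p:np.concatenate([x[1].ravel() for x in parts(p)])
    s=least_squares(f,[650,-50,0.1,.6,k0],loss='soft_l1')
    if best is None or s.cost<best.cost: best=s
p=best.x; print(best.cost,p,np.degrees(p[2:]))
for n,x in parts(p): print(n,x.round(1).tolist())
np.save("p.npy",p)
print("hinge",lid(p,[0,0,0]),"front",lid(p,[-205,0,50]),"front shut",lid(p,[-205,0,50],0),"knob shut",lid(p,[-105,0,50],0))
E
```

```text
23.43971487094854 [ 5.90905295e+02 -5.71284512e+01  1.75337039e-01  8.07131806e-01
  3.39787676e+00] [ 10.04607236  46.24524601 194.68399764]
top lid [[-2.5, 1.8], [1.7, -0.1], [-3.6, -1.9], [-1.1, -2.6]]
top hub [[-1.7, -0.0]]
top con [[-2.7, 1.9], [-1.1, 0.7]]
top front [[-0.5, 0.3], [-0.8, 0.0]]
sc lid [[-0.0, -0.0], [-1.6, -2.2], [0.9, 0.6], [-2.4, 0.8]]
sc lip [[-0.7, -1.2], [-1.2, -1.4]]
sc hub [[-0.3, -0.9]]
sc arms [[-1.0, 0.2], [-0.3, -0.4], [-1.4, -0.2]]
hinge [[743.52880428 -30.09024816 128.        ]] front [[639.4916266  -48.52108064 310.65149897]] front shut [[541.67190494 -65.85045214 178.        ]] knob shut [[640.1386851 -48.4064502 178.       ]]
```

The fit puts the machine at about (591,-57) with 10° yaw and the lid about 46° open. In lid axes the knob's arms are at about 75°, 195° and 315°. The residuals are about 2 px (4 mm), and the sizes are consistent. Next I raise the arm, close the gripper and go above and behind the lid's front edge.

```bash
python3 -m inch '[[[0,0,-36],[0,0,4.1]],[[0,0,-36],[0,0,4.1]],[[0,0,-36],[0,0,4.1]],[[0,0,-36],[0,0,4.1]]]' 0 40
python3 -m inch '[[[23,-24.4,0],[0,0,0]],[[23,-24.4,0],[0,0,0]],[[23,-24.4,0],[0,0,0]],[[23,-24.4,0],[0,0,0]],[[23,-24.4,0],[0,0,0]],[[23,-24.4,0],[0,0,0]],[[23,-24.4,0],[0,0,0]],[[23,-24.4,0],[0,0,0]],[[23,-24.4,0],[0,0,0]],[[23,-24.4,0],[0,0,0]]]'
python3 -m inch '[[[23,-24.4,0],[0,0,0]],[[23,-24.4,0],[0,0,0]],[[23,-24.4,0],[0,0,0]],[[23,-24.4,0],[0,0,0]],[[23,-24.4,0],[0,0,0]],[[23,-24.4,0],[0,0,0]],[[23,-24.4,0],[0,0,0]],[[23,-24.4,0],[0,0,0]],[[23,-24.4,0],[0,0,0]],[[0,0,0],[0,0,0]]]'
python3 - <<'E'
from rig import r
import cv2
print(r.nose_length)
a=r.read_camera("top");b=r.read_camera("scene")
cv2.imwrite("pics/c.png",cv2.hconcat([cv2.resize(a[60:310,300:500],(400,500),interpolation=2),cv2.resize(b[40:290,170:370],(400,500),interpolation=2)]))
E
```

```text
clock: 0.6
ee_pos: [300.1, -604.3, 400.7]
orientation: [-179.9, 0.0, 9.9]
force: [0.6, -0.7, 0.5]
grip_width: 0.144
gripper_force: 0.0
clock: 1.85
ee_pos: [484.7, -323.2, 399.6]
orientation: [-179.9, 0.0, 10.0]
force: [-0.5, -0.1, -0.0]
grip_width: -0.003
gripper_force: 0.0
clock: 3.1
ee_pos: [650.5, -70.3, 399.1]
orientation: [-179.9, 0.1, 10.2]
force: [0.1, -0.2, -0.3]
grip_width: -0.002
gripper_force: 0.0
25.0
```

View pics/c.png

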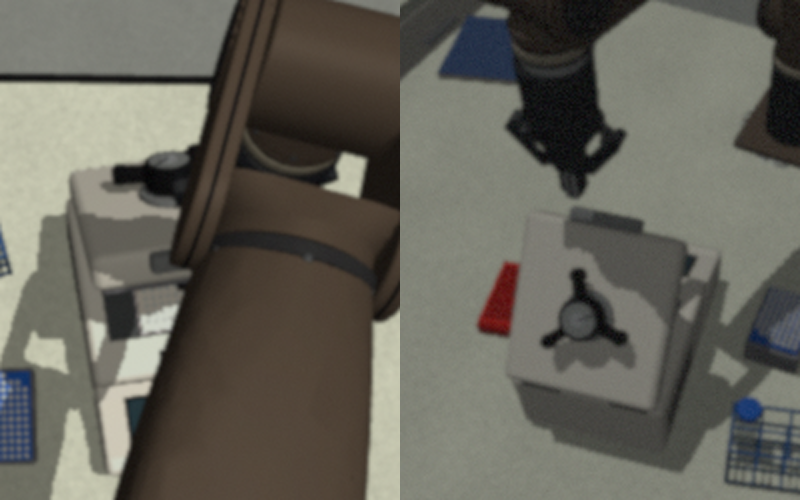

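The left view is mostly blocked by the arm. In the right view the closed tip at about (570,190) is above and in front of the lid, as intended. The fingers widen gradually above the tip. I move behind the skin at the front edge and approach until contact.

```bash
python3 -m inch '[[[13,-11.5,0],[0,0,0]],[[13,-11.5,0],[0,0,0]],[[0,0,14],[0,0,0]],[[0,0,14],[0,0,0]],[[0,0,14],[0,0,0]],[[-5,0,3],[0,0,0]],[[-5,0,3],[0,0,0]],[[0,0,0],[0,0,0]]]'
python3 -m inch '[[[-2,0,1],[0,0,0]],[[-2,0,1],[0,0,0]],[[-2,0,1],[0,0,0]],[[-2,0,1],[0,0,0]]]'
```

```text
clock: 4.2
ee_pos: [661.5, -46.9, 352.9]
orientation: [180.0, -0.0, 10.0]
force: [0.1, 0.2, -0.9]
grip_width: 0.004
gripper_force: 0.0
clock: 4.7
ee_pos: [653.8, -48.1, 348.3]
orientation: [-180.0, 0.0, 10.0]
force: [0.6, -0.1, 0.3]
grip_width: -0.001
gripper_force: 0.0
```

```bash
for i in 1 2 3; do python3 -m inch '[[[-2,0,1.2],[0,0,0]],[[-2,0,1.2],[0,0,0]]]' | egrep 'ee_pos|force: \['; done
```

```text
ee_pos: [649.8, -48.8, 345.8]
force: [-0.2, -1.0, 0.5]
ee_pos: [645.9, -49.5, 343.4]
force: [0.8, 0.6, -0.6]
ee_pos: [642.4, -50.1, 341.4]
force: [1.3, 0.4, 0.0]
```

```bash
for i in 1 2; do python3 -m inch '[[[-3.1,0,1.9],[0,0,0]],[[-3.1,0,1.9],[0,0,0]],[[-3.1,0,1.9],[0,0,0]]]' | egrep 'ee_pos|force: \['; done
```

```text
ee_pos: [632.9, -51.8, 335.4]
force: [1.6, 1.0, 0.5]
ee_pos: [623.5, -53.5, 329.7]
force: [1.8, -0.3, 1.0]
```

```bash

python3 -m inch '[[[-3.1,0,2.8],[0,0,0]],[[-3.1,0,2.8],[0,0,0]],[[-3,0,3],[0,0,0]]]' | egrep 'ee_pos|force: \['
python3 -m inch '[[[-2.9,0,3.1],[0,0,0]],[[-2.9,0,3.2],[0,0,0]],[[-2.8,0,3.3],[0,0,0]]]' | egrep 'ee_pos|force: \['
python3 -m inch '[[[-2.7,0,3.3],[0,0,0]],[[-2.6,0,3.4],[0,0,0]],[[-2.5,0,3.5],[0,0,0]]]' | egrep 'ee_pos|force: \['
```

```text
ee_pos: [614.3, -55.1, 321.5]
force: [0.7, -0.2, 3.4]
ee_pos: [606.0, -56.6, 311.3]
force: [0.3, 0.5, 3.5]
ee_pos: [598.3, -57.9, 301.0]
force: [-0.9, -0.4, 2.7]
```

```bash

python3 -m inch '[[[-2.5,0,3.1],[0,0,0]],[[-2.5,0,3.2],[0,0,0]],[[-2.4,0,3.3],[0,0,0]],[[-2.3,0,3.3],[0,0,0]]]' | egrep 'ee_pos|force: \['
python3 -m inch '[[[-2.2,0,3.4],[0,0,0]],[[-2.1,0,3.5],[0,0,0]],[[-2,0,3.6],[0,0,0]],[[-2,0,3.6],[0,0,0]]]' | egrep 'ee_pos|force: \['
python3 -m inch '[[[-1.9,0,3.6],[0,0,0]],[[-1.8,0,3.6],[0,0,0]],[[-1.7,0,3.6],[0,0,0]],[[-1.6,0,3.6],[0,0,0]]]' | egrep 'ee_pos|force: \['
```

```text
ee_pos: [588.8, -59.5, 288.2]
force: [-0.6, 1.3, 3.0]
ee_pos: [580.6, -61.0, 274.0]
force: [-1.0, -0.5, 3.7]
ee_pos: [573.8, -62.2, 259.7]
force: [-1.7, 0.4, 4.1]
```

```bash

python3 -m inch '[[[-1.8,0,3.6],[0,0,0]],[[-1.7,0,3.6],[0,0,0]],[[-1.6,0,3.6],[0,0,0]],[[-1.5,0,3.6],[0,0,0]],[[-1.5,0,3.6],[0,0,0]]]' | egrep 'ee_pos|force: \['
python3 -m inch '[[[-1.4,0,3.6],[0,0,0]],[[-1.3,0,3.4],[0,0,0]],[[-1.2,0,3.2],[0,0,0]],[[-1.1,0,3],[0,0,0]]]' | egrep 'ee_pos|force: \['
python3 -m inch '[[[-0.7,0,2],[0,0,0]],[[-0.7,0,2],[0,0,0]],[[-0.5,0,1.6],[0,0,0]]]' | egrep 'ee_pos|force: \['
```

```text
ee_pos: [565.8, -63.6, 241.6]
force: [-1.2, -0.7, 2.9]
ee_pos: [560.9, -64.4, 228.5]
force: [-1.5, -0.4, 2.5]
ee_pos: [559.1, -64.8, 223.0]
force: [-2.0, -0.2, 2.9]
```

```bash

python3 -m inch '[[[-0.5,0,1.5],[0,0,0]],[[-0.5,0,1.5],[0,0,0]],[[-0.4,0,1.5],[0,0,0]],[[-0.4,0,1.5],[0,0,0]]]' | egrep 'ee_pos|force: \['
for i in 1 2 3; do python3 -m inch '[[[-0.2,0,0.8],[0,0,0]],[[-0.2,0,0.8],[0,0,0]]]' | egrep 'ee_pos|force: \['; done
```

```text
ee_pos: [557.3, -65.1, 217.0]
force: [-1.5, -0.7, 2.4]
ee_pos: [557.0, -65.1, 215.4]
force: [-0.6, -0.2, 2.2]
ee_pos: [556.6, -65.3, 213.9]
force: [-2.3, 0.3, 3.6]
ee_pos: [556.2, -65.3, 212.3]
force: [-2.0, 0.4, 2.7]
```

```bash

for i in 1 2 3 4 ; do python3 -m inch '[[[-0.1,0,0.6],[0,0,0]],[[-0.1,0,0.6],[0,0,0]]]' | egrep 'ee_pos|force: \['; done
```

```text
ee_pos: [556.0, -65.3, 211.1]
force: [-2.3, 0.2, 3.1]
ee_pos: [555.8, -65.4, 210.3]
force: [-2.7, 0.1, 5.3]
ee_pos: [555.7, -65.4, 209.8]
force: [-3.9, 0.4, 7.7]
ee_pos: [555.6, -65.4, 209.3]
force: [-5.5, 0.7, 10.1]
```

```bash

for i in 1 2; do python3 -m inch '[[[-0.8,0,0],[0,0,0]]]' | egrep 'ee_pos|force: \['; done
```

```text
ee_pos: [555.4, -65.5, 209.3]
force: [-2.5, 1.8, 8.4]
ee_pos: [555.3, -65.5, 209.3]
force: [0.9, 0.9, 6.1]
```

```bash

for i in 1 2 3 ; do python3 -m inch '[[[-0.2,0,0.5],[0,0,0]]]' | egrep 'ee_pos|force: \['; done
```

```text
ee_pos: [555.3, -65.5, 209.2]
force: [-0.2, 2.2, 9.6]
ee_pos: [555.3, -65.5, 209.1]
force: [-1.7, 1.3, 9.6]
ee_pos: [555.2, -65.5, 208.8]
force: [-0.8, 1.8, 8.6]
```

```bash

for m in 1 2 3 ; do python3 -m inch '[[[-0.1,0,0.3],[0,0,0]],[[0,0,0],[0,0,0]]]' | egrep 'ee_pos|force: \['; done
```

```text
ee_pos: [554.9, -65.6, 207.8]
force: [0.9, 1.9, 7.4]
ee_pos: [554.7, -65.6, 207.0]
force: [-0.7, 1.4, 5.1]
ee_pos: [554.4, -65.6, 206.0]
force: [2.1, 0.8, 3.8]
```

```bash

for m in 1 2 3 ; do python3 -m inch '[[[0,0,0.4],[0,0,0]],[[0,0,0],[0,0,0]]]' | egrep 'ee_pos|force: \['; done
```

```text
ee_pos: [552.9, -66.0, 204.4]
force: [1.3, -0.6, 1.3]
ee_pos: [552.5, -66.0, 203.7]
force: [0.7, 0.5, 1.6]
ee_pos: [552.5, -66.0, 203.6]
force: [-0.5, -1.0, 2.3]
```

```bash

for m in 1 2; do python3 -m inch '[[[0,0,0.5],[0,0,0]],[[0,0,0],[0,0,0]]]' | egrep 'ee_pos|force: \['; done
```

```text
ee_pos: [552.6, -65.9, 203.3]
force: [-1.9, -0.1, 1.1]
ee_pos: [552.8, -65.8, 202.9]
force: [-2.3, -1.1, 2.8]
```

```bash

for m in 1 2; do python3 -m inch '[[[-0.2,0,0.6],[0,0,0]],[[0,0,0],[0,0,0]]]' | egrep 'ee_pos|force: \[|clock'; done
```

```text
clock: 15.45
ee_pos: [552.7, -65.9, 202.6]
force: [-3.0, -0.3, 5.2]
clock: 15.7
ee_pos: [552.6, -65.9, 202.3]
force: [-3.7, 0.2, 5.6]
```

The catch yielded near 4 mm above shut and the lid now bears on its stop, with the tip at z ≈ 178. I lift off, turn to the pushing yaw and look.

```bash
python3 -m inch '[[[0,0,-6],[0,0,0]],[[0,0,-14],[0,0,-10.4]],[[0,0,-20],[0,0,-10.4]],[[0,0,-20],[0,0,-10.4]],[[0,0,-20],[0,0,-10.4]],[[0,0,-20],[0,0,-10.4]],[[0,0,-20],[0,0,-10.4]],[[0,0,-20],[0,0,-10.4]],[[0,0,0],[0,0,-10.4]],[[0,0,0],[0,0,-10.4]]]'>/dev/null
python3 -m inch '[[[0,0,0],[0,0,-10.4]],[[0,0,0],[0,0,-10.4]],[[0,0,0],[0,0,-10.4]],[[0,0,0],[0,0,-10.4]],[[0,0,0],[0,0,0]]]'
python3 - <<'E'
from rig import r
import cv2,numpy as np
c=r.calibration("wrist");np.save("wc.npy",np.r_[np.ravel(c['pose']),c['fx'],c['cx'],c['cy']]);a=r.read_camera("wrist");b=r.read_camera("scene")
print(np.round(c['pose'],2).tolist())
cv2.imwrite("pics/w1.png",a);cv2.imwrite("pics/s1.png",b)
cv2.imwrite("pics/d.png",cv2.hconcat([cv2.resize(a,(480,300)),cv2.resize(b[140:270,205:335],(300,300),interpolation=2)]))
E
```

```text
clock: 17.58
ee_pos: [552.7, -65.8, 341.2]
orientation: [180.0, -0.0, 145.1]
force: [0.1, 0.1, 1.0]
grip_width: -0.003
gripper_force: 0.0
[[0.57, -0.79, -0.22, 497.8], [0.82, 0.55, 0.15, -26.44], [0.0, -0.26, 0.96, 457.91], [0.0, 0.0, 0.0, 1.0]]
```

View pics/d.png

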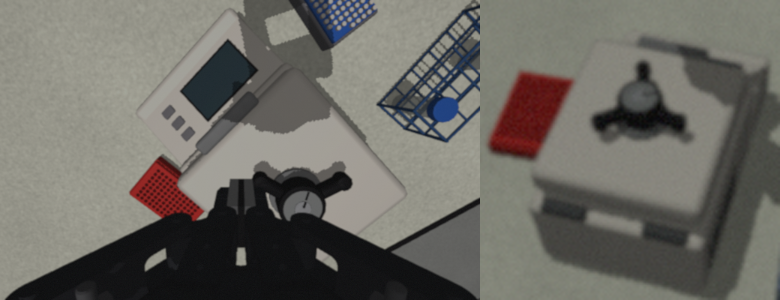

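Left (wrist): the lid is flat and shut, the hub top is at about (302,203) and the arm ends at (263,181) and (345,183). Right (scene): the hub is at (642,98) and the arms at (643,70), (600,123) and (684,133). I refit the pose from these.

```bash
cat > refit.py <<'E'
from fit import *
from scipy.optimize import least_squares
p0=np.load("p.npy"); w=np.load("wc.npy"); cs=r.calibration("scene")
cw=dict(pose=w[:16].reshape(4,4),fx=w[16],fy=w[16],cx=w[17],cy=w[18])
W=lambda L:np.array(L,float)*4/3
S=lambda L:(np.array(L,float)-[480,0])/2.3077+[205,140]
arms=[2*np.pi/3*i for i in range(3)]
def parts(p):
    q=[p[0],p[1],p[2],0]; k=np.array([knobpt(q,51,35,p[3]+t)[0] for t in arms])
    return [("w hub",proj(cw,lid(q,[-105,0,90]))-W([[302,203]])),
    ("w arms",proj(cw,k[[0,2]])-W([[263,181],[345,183]])),
    ("w lid",proj(cw,lid(q,[[-215,100,50],[-215,-100,50],[0,100,50]]))-W([[291,67],[179,185],[407,195]])),
    ("s hub",proj(cs,lid(q,[-105,0,90]))-S([[642,97]])),
    ("s arms",proj(cs,k)-S([[643,70],[600,123],[684,133]]))]
s=least_squares(lambda p:np.concatenate([x[1].ravel() for x in parts(p)]),[*p0[:3],p0[4]],loss='soft_l1')
p=s.x; print(s.cost,p,np.degrees(p[2:]))
for n,x in parts(p): print(n,x.round(1).tolist())
print("axis",lid([*p[:3],0],[-105,0,50]),"arms world",np.degrees(p[3]+p[2])%360)
E
python3 refit.py
```

```text
55.98645736725462 [ 5.90989684e+02 -5.57665261e+01  1.74056599e-01  3.38241866e+00] [  9.97270852 193.79831373]
w hub [[0.2, 5.5]]
w arms [[-3.0, 0.9], [0.7, 0.7]]
w lid [[6.5, -9.3], [-11.9, 0.3], [10.1, -1.5]]
s hub [[-0.3, -1.1]]
s arms [[1.0, -3.1], [-0.1, -3.7], [-1.9, -7.3]]
axis [[640.23420129 -47.10757273 178.        ]] arms world 203.77102225841102
```

```bash
python3 -m inch '[[[-20.4,4.4,0],[0,0,0]],[[-20.4,4.4,0],[0,0,0]],[[-20.4,4.4,0],[0,0,0]],[[0,0,26],[0,0,0]],[[0,0,26],[0,0,0]],[[0,0,26],[0,0,0]],[[0,0,13],[0,0,0]],[[0,0,8],[0,0,0]],[[0,0,0],[0,0,0]]]'
python3 -m inch '[[[0,0,4],[0,0,0]],[[0,0,4],[0,0,0]],[[0,0,4],[0,0,0]],[[0,0,3],[0,0,0]],[[0,0,0],[0,0,0]]]'
python3 - <<'E'
from rig import r
import cv2,numpy as np
a=r.read_camera("wrist");b=r.read_camera("scene")
cv2.imwrite("pics/e.png",cv2.hconcat([cv2.resize(a,(480,300)),cv2.resize(b[130:230,205:305],(300,300),interpolation=2)]))
E
```

```text
clock: 18.8
ee_pos: [610.4, -90.1, 242.8]
orientation: [180.0, 0.0, 145.2]
force: [-0.1, 0.2, 0.8]
grip_width: -0.003
gripper_force: 0.0
clock: 19.42
ee_pos: [610.2, -90.0, 227.2]
orientation: [-180.0, -0.0, 145.2]
force: [-0.0, 0.0, 0.4]
grip_width: 0.002
gripper_force: 0.0
```

View pics/e.png

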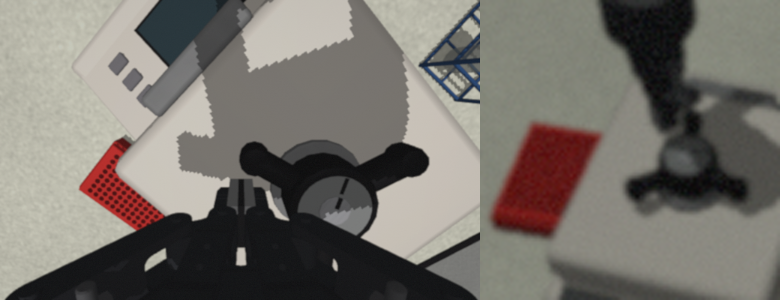

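The left view shows the tip at (240,180) behind the arm end at (256,158), clear of everything, and the mark lines on the hub aligned at (340,195). I start pushing clockwise around the axis.

```bash
cat > f.py <<'E'
from rig import r
import numpy as np
s=r.read_state(); y=np.radians(s['orientation'][2]); f=s['force']; e=s['ee_pos']
print(round(s['clock'],2),'yaw %.1f'%s['orientation'][2],'f_tool x %.1f y %.1f z %.1f'%(f[0]*np.cos(y)+f[1]*np.sin(y),f[0]*np.sin(y)-f[1]*np.cos(y),-f[2]),'R %.1f'%np.hypot(e[0]-640.2,e[1]+47.5),'z %.1f'%e[2])
E
python3 -m inch '[[[2.7,0.1,0],[0,0,3]],[[2.7,0.1,0],[0,0,3]]]' >/dev/null; python3 f.py
python3 -m inch '[[[2.7,0.1,0],[0,0,3]],[[2.7,0.1,0],[0,0,3]]]' >/dev/null; python3 f.py
python3 -m inch '[[[2.7,0.1,0],[0,0,3]],[[2.7,0.1,0],[0,0,3]]]' >/dev/null; python3 f.py
python3 -m inch '[[[2.7,0.1,0],[0,0,3]],[[2.7,0.1,0],[0,0,3]]]' >/dev/null; python3 f.py
```

```text
19.77 yaw 139.1 f_tool x -2.0 y -0.0 z 0.2 R 51.9 z 228.1
20.02 yaw 133.1 f_tool x -1.9 y 0.4 z 0.4 R 51.8 z 228.1
20.27 yaw 127.1 f_tool x -1.9 y 0.7 z 0.6 R 51.6 z 228.1
20.52 yaw 121.1 f_tool x -1.4 y 1.4 z 0.4 R 51.5 z 228.1
```

```bash

python3 -m inch '[[[2.7,0,0],[0,0,3]],[[2.7,0.1,0],[0,0,3]]]' >/dev/null; python3 f.py
python3 -m inch '[[[2.7,0,0],[0,0,3]],[[2.7,0.1,0],[0,0,3]]]' >/dev/null; python3 f.py
python3 -m inch '[[[2.7,0,0],[0,0,3]],[[2.7,0.1,0],[0,0,3]]]' >/dev/null; python3 f.py
```

```text
20.77 yaw 115.1 f_tool x -0.3 y 0.1 z 0.3 R 51.4 z 228.2
21.02 yaw 109.1 f_tool x -1.3 y 1.9 z 0.9 R 51.5 z 228.2
21.27 yaw 103.1 f_tool x -1.5 y 0.7 z -0.1 R 51.5 z 228.3
```

```bash

python3 -m inch '[[[2.7,0,0],[0,0,3]]]' >/dev/null; python3 f.py
python3 -m inch '[[[2.7,0.1,0],[0,0,3]]]' >/dev/null; python3 f.py
```

```text
21.4 yaw 100.1 f_tool x -1.9 y 1.7 z -0.5 R 51.5 z 228.3
21.52 yaw 97.1 f_tool x -2.5 y 1.0 z 0.2 R 51.4 z 228.3
```

```bash

python3 -m inch '[[[2.7,0.1,0],[0,0,3]]]' >/dev/null; python3 f.py
python3 -m inch '[[[2.7,0.1,0],[0,0,3]]]' >/dev/null; python3 f.py
python3 -m inch '[[[2.7,0.1,0],[0,0,3]]]' >/dev/null; python3 f.py
```

```text
21.65 yaw 94.1 f_tool x -1.0 y 0.8 z -0.1 R 51.3 z 228.3
21.77 yaw 91.1 f_tool x -1.9 y 1.3 z -0.4 R 51.4 z 228.3
21.9 yaw 88.1 f_tool x -2.1 y 1.2 z 0.1 R 51.3 z 228.3
```

```bash

python3 -m inch '[[[2.7,0.1,0],[0,0,3]]]' >/dev/null; python3 f.py
python3 -m inch '[[[2.7,0.1,0],[0,0,3]]]' >/dev/null; python3 f.py
```

```text
22.02 yaw 85.1 f_tool x -2.2 y 1.2 z -0.6 R 51.2 z 228.3
22.15 yaw 82.1 f_tool x -2.1 y 0.7 z 0.6 R 51.2 z 228.3
```

```bash
cat >> f.py <<'E'
import sys; sys.exit(int(np.hypot(f[0],f[1])>3.8))
E
python3 -m inch '[[[2.7,0.1,0],[0,0,3]]]' >/dev/null; python3 f.py &&
python3 -m inch '[[[2.7,0.1,0],[0,0,3]]]' >/dev/null && python3 f.py &&
python3 -m inch '[[[2.7,0.1,0],[0,0,3]]]' >/dev/null && python3 f.py &&
python3 -m inch '[[[2.7,0.1,0],[0,0,3]]]' >/dev/null && python3 f.py &&
python3 -m inch '[[[2.7,0.1,0],[0,0,3]]]' >/dev/null && python3 f.py &&
python3 -m inch '[[[2.7,0.1,0],[0,0,3]]]' >/dev/null && python3 f.py
```

```text
22.27 yaw 79.1 f_tool x -1.2 y 1.1 z -0.1 R 51.1 z 228.3
22.4 yaw 76.1 f_tool x -1.9 y 1.2 z -0.9 R 51.1 z 228.3
22.52 yaw 73.1 f_tool x -1.6 y 1.4 z -0.1 R 51.1 z 228.2
22.65 yaw 70.1 f_tool x -2.1 y 0.8 z -0.6 R 51.0 z 228.3
22.77 yaw 67.1 f_tool x -2.0 y 1.8 z 0.7 R 51.0 z 228.3
22.9 yaw 64.1 f_tool x -1.4 y 0.8 z -1.1 R 51.0 z 228.3
```

```bash

python3 -m inch '[[[2.7,0.1,0],[0,0,3]]]' >/dev/null; python3 f.py &&
python3 -m inch '[[[2.7,0.1,0],[0,0,3]]]' >/dev/null && python3 f.py &&
python3 -m inch '[[[2.7,0.1,0],[0,0,3]]]' >/dev/null && python3 f.py &&
python3 -m inch '[[[2.7,0.1,0],[0,0,3]]]' >/dev/null && python3 f.py &&
python3 -m inch '[[[2.7,0.1,0],[0,0,3]]]' >/dev/null && python3 f.py &&
python3 -m inch '[[[2.7,0.1,0],[0,0,3]]]' >/dev/null && python3 f.py
```

```text
23.02 yaw 61.1 f_tool x -2.9 y 0.8 z 0.1 R 51.0 z 228.2
23.15 yaw 58.1 f_tool x -0.6 y 0.7 z -0.5 R 51.0 z 228.2
23.27 yaw 55.1 f_tool x -2.1 y 1.0 z -0.6 R 51.0 z 228.2
23.4 yaw 52.1 f_tool x -3.7 y -0.8 z -1.3 R 51.1 z 228.2
23.52 yaw 49.1 f_tool x -6.9 y -1.1 z -3.5 R 51.3 z 228.2
```

The spindle has stopped at yaw ≈ 53 and the clutch is loading up, so I use small steps now.

```bash

python3 -m inch '[[[0.9,0,0],[0,0,1]]]' >/dev/null; python3 f.py
python3 -m inch '[[[0.9,0,0],[0,0,1]]]' >/dev/null; python3 f.py
```

```text
23.65 yaw 48.2 f_tool x -7.7 y -0.9 z -3.5 R 51.3 z 228.2
23.77 yaw 47.2 f_tool x -7.9 y -1.9 z -3.3 R 51.4 z 228.1
```

```bash

python3 -m inch '[[[0.9,0,0],[0,0,1]]]' >/dev/null; python3 f.py
python3 -m inch '[[[0.9,0,0],[0,0,1]]]' >/dev/null; python3 f.py
python3 -m inch '[[[0.9,0,0],[0,0,1]]]' >/dev/null; python3 f.py
```

```text
23.9 yaw 46.2 f_tool x -9.1 y -1.7 z -3.5 R 51.5 z 228.1
24.02 yaw 45.2 f_tool x -11.2 y -2.8 z -4.4 R 51.6 z 228.1
24.15 yaw 44.2 f_tool x -7.0 y -1.6 z -3.2 R 51.7 z 228.1
```

```bash
sed -i "s/^import sys/print('phi %.1f'%np.degrees(np.arctan2(e[1]+47.5,e[0]-640.2)));import sys/" f.py; python3 f.py
python3 -m inch '[[[0.9,0,0],[0,0,1]]]' >/dev/null; python3 f.py
python3 -m inch '[[[0.9,0,0],[0,0,1]]]' >/dev/null; python3 f.py
python3 -m inch '[[[0.9,0,0],[0,0,1]]]' >/dev/null; python3 f.py
```

```text
24.15 yaw 44.2 f_tool x -7.0 y -1.6 z -3.2 R 51.7 z 228.1
phi 137.6
24.27 yaw 43.1 f_tool x -2.0 y 1.0 z -0.4 R 51.2 z 228.3
phi 134.1
24.4 yaw 42.1 f_tool x -1.9 y 0.4 z -0.6 R 51.1 z 228.2
phi 132.3
24.52 yaw 41.2 f_tool x -2.3 y 0.5 z -1.6 R 51.2 z 228.0
phi 131.3
```

```bash
python3 - <<'E'
from rig import r
import cv2
a=r.read_camera("wrist"); cv2.imwrite("pics/w2.png",a)
cv2.imwrite("pics/g.png",cv2.resize(a[150:330,290:590],(750,450),interpolation=cv2.INTER_CUBIC))
E
python3 f.py
```

```text
24.57 yaw 41.1 f_tool x -1.5 y 0.2 z -1.3 R 51.3 z 228.0
phi 131.2
```

View pics/g.png

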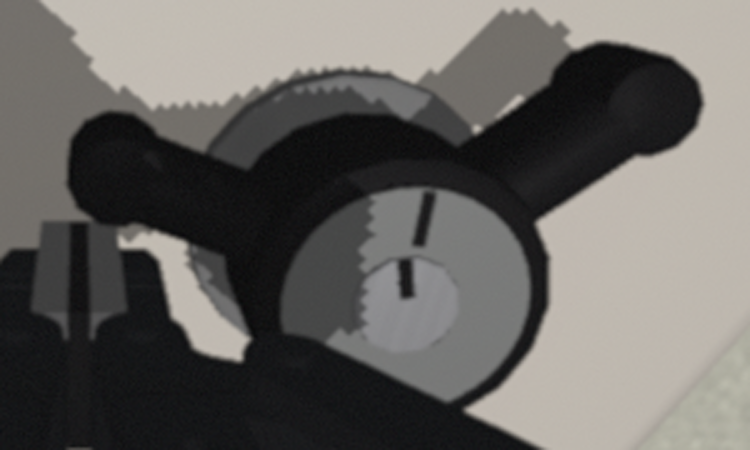

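The picture shows the spindle line at about (405,278) and the knob line from (418,245) to (430,195). They are about 14° apart and the tip is still on the arm, so the clutch is just short of its snap point. I keep to small steps.

```bash

python3 -m inch '[[[0.9,0,0],[0,0,1]]]' >/dev/null; python3 f.py
python3 -m inch '[[[0.9,0,0],[0,0,1]]]' >/dev/null; python3 f.py
python3 - <<'E'
from rig import r
import cv2
a=r.read_camera("wrist"); cv2.imwrite("pics/w3.png",a)
cv2.imwrite("pics/h.png",cv2.resize(a[150:330,290:590],(750,450),interpolation=cv2.INTER_CUBIC))
E
python3 f.py
```

```text
24.7 yaw 40.2 f_tool x -1.8 y 0.6 z -0.5 R 51.4 z 227.8
phi 130.3
24.82 yaw 39.1 f_tool x -0.6 y 0.7 z -1.1 R 51.8 z 227.4
phi 128.8
24.88 yaw 39.1 f_tool x 0.7 y -0.1 z -0.1 R 51.9 z 227.4
phi 128.7
```

View pics/h.png

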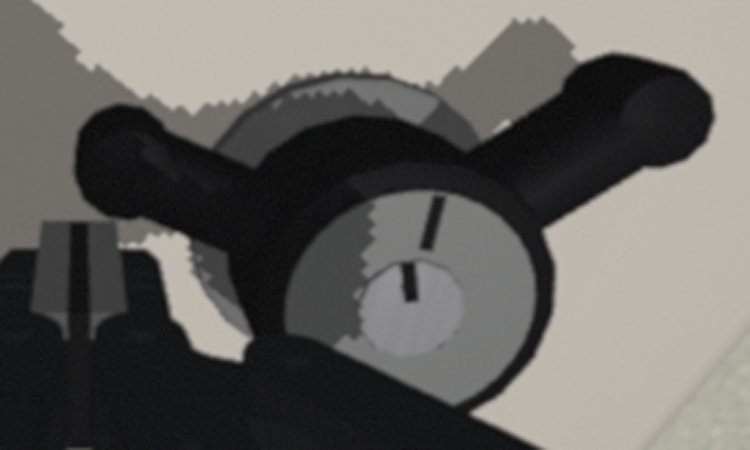

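The line angle is about 17° and a gap is opening at the arm, with contact force zero, so the snap has begun. I hold still and look once more.

```bash

python3 -m inch '[[[0,0,0],[0,0,0]],[[0,0,0],[0,0,0]],[[0,0,0],[0,0,0]],[[0,0,0],[0,0,0]]]' >/dev/null; python3 f.py
python3 - <<'E'
from rig import r
import cv2,numpy as np
a=r.read_camera("wrist"); b=cv2.imread("pics/w3.png"); cv2.imwrite("pics/w4.png",a); print(np.abs(a.astype(int)-b).mean(), np.abs(a.astype(int)-b)[150:330,290:590].mean())
cv2.imwrite("pics/i.png",cv2.resize(a[150:330,290:590],(750,450),interpolation=cv2.INTER_CUBIC))
E
```

```text
25.38 yaw 39.2 f_tool x -0.4 y 0.4 z 0.0 R 51.5 z 227.7
phi 129.3
5.851325520833333 17.83182098765432
```

View pics/i.png

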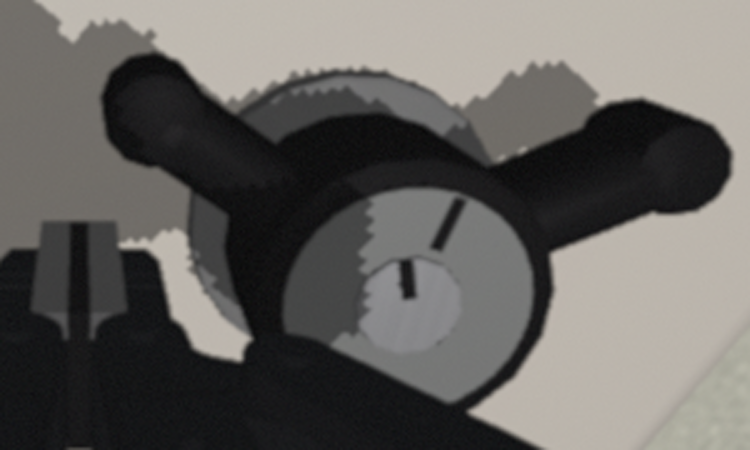

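The lines are now about 30° apart, with the knob line at (450,222) and the spindle line at (407,280), and the arm stands well clear ahead of the tip: one click. I back off slightly, lift clear and hand in.

```bash

python3 -m inch '[[[-2,-0.5,0],[0,0,0]],[[0,0,-5],[0,0,0]],[[0,0,-10],[0,0,0]],[[0,0,-20],[0,0,0]],[[0,0,-25],[0,0,0]],[[0,0,-25],[0,0,0]],[[0,0,-25],[0,0,0]],[[0,0,-10],[0,0,0]],[[0,0,0],[0,0,0]],[[0,0,0],[0,0,0]]]' && python3 f.py; python3 -c "
from rig import r
print(r.sign_off())"
```

```text
clock: 26.68
ee_pos: [605.3, -8.5, 346.5]
orientation: [-179.9, 0.1, 39.2]
force: [-0.4, -0.1, 0.3]
grip_width: 0.003
gripper_force: 0.0
26.68 yaw 39.2 f_tool x -0.4 y -0.2 z -0.3 R 52.4 z 346.5
phi 131.8
the job is handed in; nothing more can be done
None
```

The lid is shut and held by its catch, the knob was turned clockwise to one click (lines about 30° apart), and the arm is clear; the job was handed in at 26.7 s, with about 12 N the highest push I read.

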